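# Test the safety trip of the bench power unit and reset it

### The job

Before the restored deck is plugged in, test the safety trip of the bench power unit: press the yellow test button on its sloping panel so that the red-handled lever drops by itself, and let the button come back out. Then lift the lever all the way back up until it stays there on its own, and leave the parts lying on the bench, and the little steel gate, as they are.

Things in the scene. Friction and masses are not known exactly. Their poses are not given: they have to be found in the camera images.
- unit: grey bench power unit, fixed, x -53 to +100, y -150 to +150 mm, 99 mm high; origin on the bench under the middle of its sloping panel, z up, front (-x) to the robot. The panel rises at 35 degrees from 25 mm high at x=-53 to 99 mm at x=+53; outward normal (-0.574, 0, 0.819) in unit axes. Flat top behind. Button on the -y half, lever on the +y half
- test_top (a point): middle of the face of the yellow round test button, 28 mm across, in a low black housing on the panel; it is pressed along the panel's inward normal
- test (a joint): travel of the test button in m: 0 out, 0.008 fully pressed; a spring returns it; fully down takes about 5 N. At about 0.004 it tips the lever off its rest; while it is kept in the lever cannot stay up
- hoop_mid (a point): middle of the level bar of the steel guard hoop over the button, part of the unit: 12 mm bar, 76 mm long along the unit's y, 165 mm above the bench, on an upright leg at each end. It is nearly above the button and leaves no room for a gripper's body straight above it: come along the panel's normal, tool tilted about 35 degrees
- lever_grip (a point): centre of the lever's red handle, a level cylinder 20 mm in diameter, 40 mm long along the unit's y, 80 mm from the lever's hinge, on a flat steel shank 12 mm wide and 6 mm thick; about 144 mm above the bench with the lever up, 73 mm with it dropped, when it stands out in front of the panel with free space below
- lever_pivot (a point): middle of the lever's hinge, just under the panel at unit (16, 85, 66) mm; the hinge axis is the unit's y
- lever (a joint): lever angle in rad: 0 fully up (leaning 12 degrees past upright towards unit +x, where its own weight keeps it), growing as the handle comes forward (unit -x) and down, 1.69 fully dropped (pointing forward, almost level). Between 0.21 (upright) and 1.69 its weight makes it drop. About 70 g, turns freely
- pulley: loose chrome capstan pulley, 30 mm across, 22 mm high, standing on the unit's flat top; origin under its centre
- flywheel: loose brass flywheel lying flat, 80 mm across, 34 mm high with its shaft, beside the unit; origin under its centre
- roller: loose black rubber pinch roller on end, 28 mm across, steel axle up to 32 mm high, beside the unit; origin under its centre
- cassette: loose grey cassette shell lying flat, 64 x 100 x 12 mm; origin under its centre
- driver: loose screwdriver, 160 mm long, lying flat; origin at the underside
- gate_end (a point): upper free end of the small steel gate (124 mm long, 33 mm high) hinged at the front of a shallow 100 x 140 x 25 mm aluminium parts pocket on the right; to be left as it is

How it is judged:
By the outcome, as a careful person would: the job done as asked, in the order asked, and still so for the second after the job is handed in, with the robot touching nothing.
It also fails if it takes over 51 s, if anything falls off the work surface, if the arm or the gripper's body presses on something with over 40 N, if the wrist force passes 120 N, or if a joint passes its speed limit or range.

### The arm

A 6-joint arm with a two-finger parallel gripper is mounted at the origin on the work surface. World frame = base frame: x ahead of the robot, y to its left, z up, the work surface at z = 0. Lengths are in m, angles in rad, forces in N, time in s.
With the tool pointing down it reaches from about 0.25 to 0.775 m from the base axis. Payload 4 kg.
Tool frame: the origin (TCP) lies at the very end of the fingers, on their centre line; the grasp point (between the pads) lies 19 mm behind it; z points along the fingers, y is the line along which they close (so a half turn about z gives the same grasp; the last joint's range is limited). The gripper opens to 85 mm and grips with 20 to 120 N. Pads are 22 mm wide; open, the fingers measure 114 mm over their backs; the gripper's body (76 mm by 85 mm) begins 54 mm behind the grasp point. The pads swing forward as they close: fully open they stand 13 mm farther back than shut.
Start: joints at [-1.235, 0.087, 1.371, -0, 1.684, -0.103], TCP at [0.234, -0.498, 0.231] pointing down, gripper open.
Joint ranges: [-3.1, 3.1], [-0.76, 2.03], [0.27, 2.55], [-1.08, 4.22], [0.17, 2.65], [-2.57, 2.57]. Speed limits (rad/s): [2.79, 2.79, 3.14, 3.14, 3.14, 3.14].

### API

Orientations are given as [roll, pitch, yaw] about the fixed x, y, z axes, in that order (R = Rz(yaw) Ry(pitch) Rx(roll)).
In Python, from station import sensors, capture, ticket, spotter gives the robot as it stands.
- The arm moves only by the shell command python3 -m creep 'ROWS' [FORCE]. ROWS is JSON, a list of rows, each an object with "fingers": the opening, from 0 (shut) to 1 (fully open); "slide": the shift along the tool's x, y, z as a fraction of full scale, a list of three; "spin": the turn about the tool's z as a fraction of full scale. In form: [{"fingers": fingers, "slide": [tx, ty, tz], "spin": spin}, ...]. A call has 1 to 5 rows; each row is the pose to reach, as a shift and turn from the pose commanded when the call began, along the tool's axes at that moment, turning the shorter way round; what a row does not reach only later rows make up. Full scale, the value 1, is 800 mm for a shift and 180 degrees for a turn. A row lasts 1/12 s, in which the tool goes at most 41.7 mm and 7.16 degrees, less where a joint would pass 70% of its speed; a pose out of reach is approached as far as the arm can. A call with a number of a shift or a turn outside -1 to 1 is refused whole. A call with a gripper value outside its range is refused whole. The fingers move at their own pace and stop on an object; FORCE is the grip in N (left out, the last holds). Time passes only in rows, so rows that repeat a pose let the fingers close. It gives the time, the measured TCP pose, the force, the opening and the grip force at its end, in the units of the state.
- sensors.state(): the state, without advancing time (a new reading comes with each control period).
- capture(name): name is "scene" or "top" or "wrist"; returns a dict with "frame" (480x640x3 uint8, red, green, blue), "camera_matrix" (3x3 intrinsics, pixels), "world_to_cam" (4x4, takes a point from world to camera coordinates). Camera axes: x right, y down, z forward; pixel columns grow to the right and rows downward; lengths in m; the calibration is good to about 2 mm. A picture is of the moment at which its call begins. There is no depth.
- ticket.sign_off(): hands the job in; it is judged then, once.
Trained networks look in a picture, given as the dict that the camera call returned (one of the last four; its "shot" number tells which), for a name from the list of things; names that differ only in an ending like _2 or _b are one class to them, and where a whole thing is asked for, a point or a joint stands for the part that bears it (a point fixed in the world has none). Each returns a list of dicts, best first, with "score" (0 to 1); they miss things now and then, are a little off and sometimes report something else, mostly with a low value. They report only what shows in the picture. A call takes as long as a camera call.
- spotter.boxes_of(name, picture): "position" ([column, row] in pixels, amid what is visible of it).
- spotter.outline_of(name, picture): "region" (480x640 bool, what is visible of it) and "position" ([column, row] in pixels, amid what is visible of it).
The state is a dict: "t": time; "joint_pos": joint angles; "dq": joint speeds; "effort": joint torques, N m; "tcp_pos": TCP position; "ee_rot": TCP orientation; "contact_force": force on the tool from outside, world axes, zero at the start; "wrist_torque": the same for the moment, N m; "opening": finger opening in m; "gripper_force": force on a finger pad.
Only numpy, scipy, OpenCV 4.12 (cv2) and the standard library are available. Lean on these libraries where they do the work, as an engineer would, in place of code of your own. Each camera call takes 0.05 s, during which the arm holds its last target. There are 200 camera calls.

## Working session

There is one attempt and no reset: what is moved stays moved. The work goes in short steps, Python scripts to look and compute and a shell command to move; the robot and the scene stay as the last step left them, time stands still between calls to the robot, and variables do not carry over. Pictures are saved under pics/ and viewed, at most 10 in all, crops included, and the job is handed in when it is done.

```bash
ls; mkdir -p pics; cat > h.py <<'E'
import numpy as np, cv2, json
from station import sensors, capture, ticket, spotter
from scipy.spatial.transform import Rotation as R
def proj(c,p):
    p=np.atleast_2d(p); q=c["world_to_cam"]@np.c_[p,np.ones(len(p))].T
    u=c["camera_matrix"]@q[:3]; return (u[:2]/u[2]).T
def tri(cs,px):
    A=[]
    for c,(u,v) in zip(cs,px):
        P=c["camera_matrix"]@c["world_to_cam"][:3]
        A+= [u*P[2]-P[0], v*P[2]-P[1]]
    A=np.array(A); x=np.linalg.lstsq(A[:,:3],-A[:,3],rcond=None)[0]
    e=[np.linalg.norm(proj(c,x)[0]-p) for c,p in zip(cs,px)]
    return x,np.round(e,1)
def atz(c,p,z):
    M=c["world_to_cam"]; d=M[:3,:3].T@np.linalg.inv(c["camera_matrix"])@[p[0],p[1],1]; o=-M[:3,:3].T@M[:3,3]
    return o+d*(z-o[2])/d[2]
E
python3 - <<'E'
from h import *
s=sensors.state(); print({k:np.round(v,3).tolist() for k,v in s.items()})
cs={n:capture(n) for n in("scene","top","wrist")}
for n,c in cs.items():
    cv2.imwrite(f"pics/{n}0.png",c["frame"][:,:,::-1])
    M=c["world_to_cam"]; print(n,"cam at",np.round(-M[:3,:3].T@M[:3,3],3))
names=["unit","test_top","hoop_mid","lever_grip","lever_pivot","pulley","gate_end","flywheel","roller","cassette","driver"]
for k in names:
    r={n:spotter.boxes_of(k,c)[:2] for n,c in cs.items()}
    print(k,{n:[(np.round(d["position"]).tolist(),round(d["score"],2)) for d in v] for n,v in r.items()})
    if r["scene"] and r["top"]:
        print("   tri",tri([cs["scene"],cs["top"]],[r["scene"][0]["position"],r["top"][0]["position"]]))
E
```

```text
pics
{'t': 0.0, 'joint_pos': [-1.235, 0.088, 1.372, -0.0, 1.684, -0.103], 'dq': [0.0, -0.001, -0.001, -0.0, -0.002, 0.001], 'effort': [0.0, -35.187, -31.328, -0.0, 0.011, -0.0], 'tcp_pos': [0.233, -0.497, 0.23], 'ee_rot': [-3.139, -0.0, 0.439], 'contact_force': [0.52, -0.585, -0.664], 'wrist_torque': [-0.01, 0.002, 0.004], 'gripper_force': 0.0, 'opening': 0.085}
scene cam at [1.043 0.305 1.022]
top cam at [ 0.331 -0.053  1.415]
wrist cam at [ 0.307 -0.463  0.372]
unit {'scene': [([326.0, 343.0], 0.71)], 'top': [([269.0, 205.0], 0.74)], 'wrist': []}
   tri (array([0.64794862, 0.05445112, 0.04095476]), array([2.7, 2.2]))
test_top {'scene': [], 'top': [([300.0, 209.0], 0.59)], 'wrist': []}
hoop_mid {'scene': [], 'top': [([270.0, 205.0], 0.92)], 'wrist': []}
lever_grip {'scene': [([374.0, 331.0], 0.88)], 'top': [([233.0, 201.0], 0.58), ([236.0, 311.0], 0.36)], 'wrist': [([386.0, 10.0], 0.51)]}
   tri (array([0.63045592, 0.13614148, 0.14989761]), array([0.3, 0.2]))
lever_pivot {'scene': [([332.0, 344.0], 0.69)], 'top': [([270.0, 205.0], 0.9)], 'wrist': []}
   tri (array([0.64475028, 0.057
[... 270 characters left out ...]
0.67), ([489.0, 292.0], 0.66)], 'wrist': [([388.0, 7.0], 0.76)]}
   tri (array([0.63431974, 0.02944296, 0.57545069]), array([140.5, 111.6]))
flywheel {'scene': [([445.0, 383.0], 0.91)], 'top': [([191.0, 223.0], 0.91)], 'wrist': []}
   tri (array([0.59530819, 0.26938435, 0.0259583 ]), array([2.8, 2.2]))
roller {'scene': [([232.0, 323.0], 0.56)], 'top': [], 'wrist': []}
cassette {'scene': [([439.0, 274.0], 0.79)], 'top': [([235.0, 310.0], 0.82)], 'wrist': []}
   tri (array([ 0.36846678,  0.15044809, -0.00042615]), array([2.5, 2.3]))
driver {'scene': [([318.0, 215.0], 0.58)], 'top': [([344.0, 310.0], 0.86)], 'wrist': []}
   tri (array([ 0.37712019, -0.14321318,  0.01055704]), array([1.5, 1.4]))
```

View pics/scene0.png

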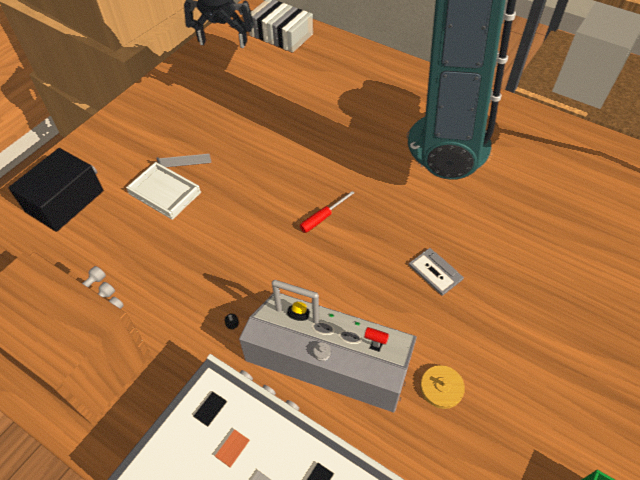

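View pics/top0.png

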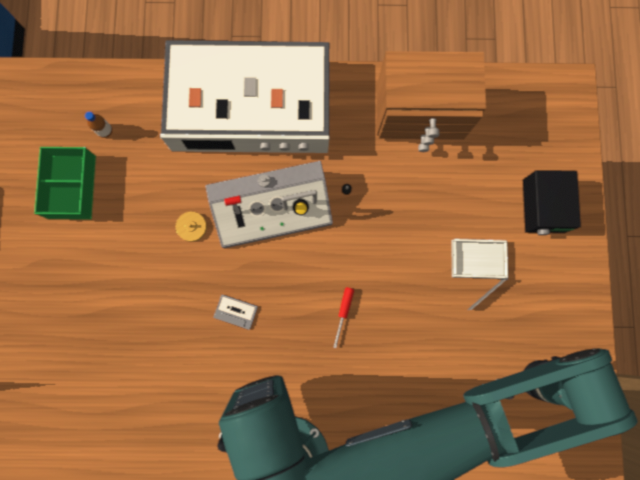

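The scene view shows the unit with its lever up (red handle near 376,336), the yellow button (299,309) behind the hoop, and the gripper at top left (220,20). The top view shows the unit yawed about 10°, with the button at (301,208) and the flywheel close to the unit's +y end. Next I'll fit the unit's pose and look closer at the hoop and the gripper.

```bash
cat >> h.py <<'E'
def unitpts():
    return np.array([[x,y,z] for y in(-.15,.15) for x,z in((-.053,0),(-.053,.025),(.053,.099),(.1,.099),(.1,0))])
def T(q,p):
    c,s=np.cos(q[2]),np.sin(q[2]); p=np.atleast_2d(p)
    return p@np.array([[c,s,0],[-s,c,0],[0,0,1]])+[q[0],q[1],0]
E
cat > fit.py <<'E'
from h import *
from scipy.optimize import minimize
cs=[capture("scene"),capture("top")]
ms=[spotter.outline_of("unit",c)[0]["region"] for c in cs]
def iou(q):
    t=0
    for c,m in zip(cs,ms):
        h=cv2.convexHull(proj(c,T(q,unitpts())).astype(np.float32)); a=np.zeros((480,640),np.uint8)
        cv2.fillConvexPoly(a,np.round(h*16).astype(np.int32),1,shift=4)
        t+=(m&(a>0)).sum()/(m|(a>0)).sum()
    return -t/2
r=minimize(iou,[.63,.055,.18],method="Nelder-Mead",options=dict(initial_simplex=[[.63,.055,.18],[.65,.055,.18],[.63,.075,.18],[.63,.055,.25]],xatol=1e-4,fatol=1e-5))
q=r.x; print("unit",q,r.fun)
np.save("q.npy",q)
def yellow(c,box):
    h=cv2.cvtColor(c["frame"],cv2.COLOR_RGB2HSV); m=(cv2.inRange(h,(22,150,100),(35,255,255))>0)
    ys,xs=np.nonzero(m[box[1]:box[3],box[0]:box[2]]); return [(xs.min()+xs.max())/2+box[0],(ys.min()+ys.max())/2+box[1]],len(xs),(xs.min()+box[0],xs.max()+box[0],ys.min()+box[1],ys.max()+box[1])
a=yellow(cs[0],(280,295,320,325)); b=yellow(cs[1],(285,195,320,222)); print(a,b)
x,e=tri(cs,[a[0],b[0]]); inv=lambda w:T([0,0,-q[2]],np.array(w)-[q[0],q[1],0])
print("button",x,e,"unit fr",inv(x))
def ov(c,box,n):
    k=6 if n=="s" else 6
    x0,y0,x1,y1=box; f=cv2.resize(c["frame"][y0:y1,x0:x1,::-1],None,fx=k,fy=k,interpolation=cv2.INTER_CUBIC)
    P=(proj(c,T(q,unitpts()))-[x0,y0])*k; P=P.astype(int)
    for i,j in [(0,1),(1,2),(2,3),(5,6),(6,7),(7,8),(1,6),(2,7),(3,8)]: cv2.line(f,tuple(P[i]),tuple(P[j]),(255,0,255),1)
    return f
f=ov(cs[0],(268,270,380,350),"s"); cv2.imwrite("pics/s1.png",f)
f=ov(cs[1],(200,155,340,252),"t"); cv2.imwrite("pics/t1.png",cv2.resize(f,(800,554)))
cv2.imwrite("pics/g1.png",cv2.resize(cs[0]["frame"][0:60,170:270,::-1],None,fx=7,fy=7,interpolation=cv2.INTER_CUBIC))
E
python3 fit.py
```

```text
unit [0.61952947 0.05137647 0.22517026] -0.9370847806717963
([np.float64(299.0), np.float64(307.5)], 144, (np.int64(292), np.int64(306), np.int64(302), np.int64(313))) ([np.float64(300.5), np.float64(207.5)], 107, (np.int64(295), np.int64(306), np.int64(202), np.int64(213)))
button [ 0.6310627  -0.02416716  0.07841716] [0.6 0.5] unit fr [[-0.00562472 -0.07621167  0.07841716]]
```

View pics/s1.png

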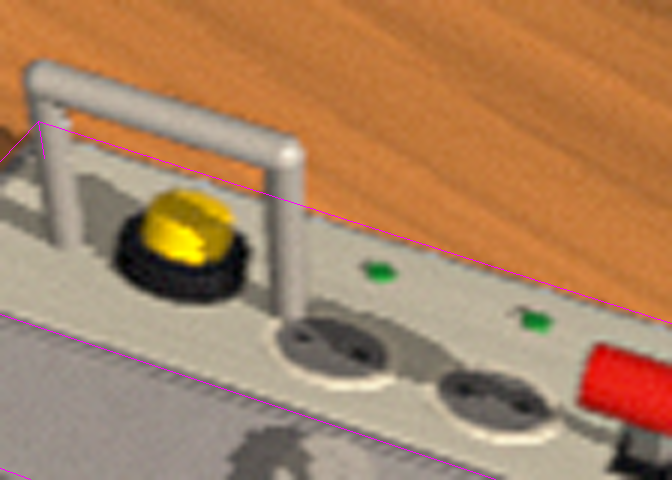

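View pics/t1.png

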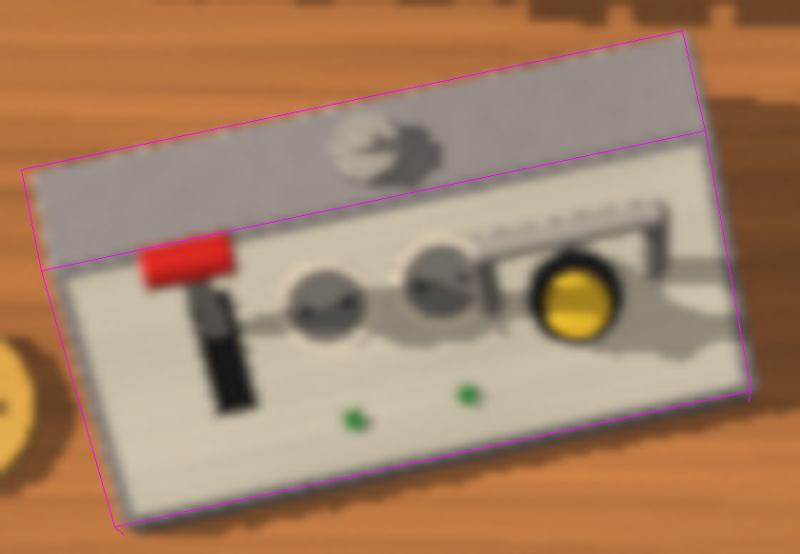

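View pics/g1.png

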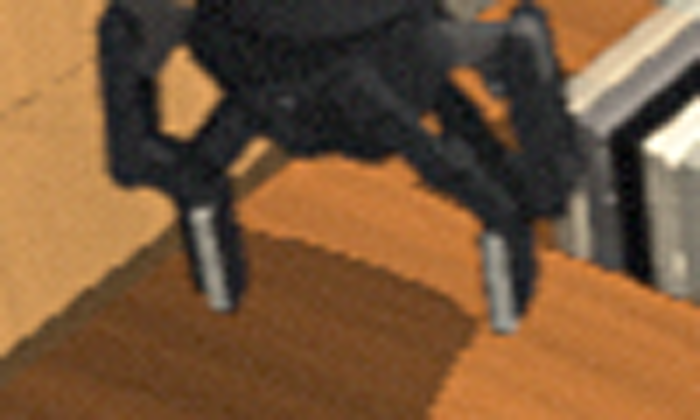

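The overlays show the hoop bar about 11 mm behind the button face, and the linkage elbows of the open gripper sticking out widely. The tool has to be tilted, but the move tool only offers a slide and a spin. I'll check its help, then test in free space.

```bash
python3 -m creep --help 2>&1 | head -40; python3 - <<'E'
from h import *
c=[capture("scene"),capture("top")]; q=np.load("q.npy")
x,e=tri(c,[(295.5,288.7),(298.9,194.9)]); print("bar",x,e,T([0,0,-q[2]],x-[q[0],q[1],0]))
c=capture("wrist"); cv2.imwrite("pics/w1.png",c["frame"][:,:,::-1])
E
```

```text
invalid input: not JSON, or not a number
bar [ 0.64179622 -0.02095913  0.16585855] [1.1 0.9] [[ 0.00555411 -0.07548112  0.16585855]]
```

```bash
python3 -m creep '[{"fingers":0,"slide":[0,0,-0.1],"spin":0},{"fingers":0,"slide":[0,0,-0.2],"spin":0},{"fingers":0,"slide":[0,0,-0.3],"spin":0},{"fingers":0,"slide":[0,0,-0.3],"spin":0},{"fingers":0,"slide":[0,0,-0.3],"spin":0}]' 40
```

```text
t: 2.57
tcp_pos: [0.2335, -0.4973, 0.4419]
ee_rot: [3.141, 0.0, 0.439]
contact_force: [-0.1, -1.3, 1.4]
opening: 0.0256
gripper_force: 0.0
```

```bash
for i in 1 2; do python3 -m creep '[{"fingers":0,"slide":[0,0,-0.9],"spin":0},{"fingers":0,"slide":[0,0,-0.9],"spin":0},{"fingers":0,"slide":[0,0,-0.9],"spin":0},{"fingers":0,"slide":[0,0,-0.9],"spin":0},{"fingers":0,"slide":[0,0,-0.9],"spin":0}]'; done; python3 -c "
from h import *
print(sensors.state()['joint_pos'])"
```

```text
t: 2.98
tcp_pos: [0.2237, -0.4777, 0.5962]
ee_rot: [-3.138, -0.002, 0.439]
contact_force: [1.0, -3.0, -1.6]
opening: 0.0003
gripper_force: 0.0
t: 3.4
tcp_pos: [0.1875, -0.3994, 0.6571]
ee_rot: [3.107, 0.0, 0.439]
contact_force: [-0.3, -0.1, 1.1]
opening: -0.0001
gripper_force: 0.0
[-1.26351848  0.22333447  0.27387999  0.00821418  2.6102121  -0.12431547]
```

```bash
for i in 1 2; do python3 -m creep '[{"fingers":0,"slide":[0,0,-1],"spin":0},{"fingers":0,"slide":[0,0,-1],"spin":0},{"fingers":0,"slide":[0,0,-1],"spin":0},{"fingers":0,"slide":[0,0,-1],"spin":0},{"fingers":0,"slide":[0,0,-1],"spin":0}]'; python3 -c "
from h import *
print(sensors.state()['joint_pos'])"; done
```

```text
t: 3.82
tcp_pos: [0.1643, -0.3495, 0.6888]
ee_rot: [3.073, 0.005, 0.438]
contact_force: [0.2, -0.9, 0.0]
opening: 0.0001
gripper_force: 0.0
[-1.28352307  0.14405583  0.27398242  0.01248485  2.65469258 -0.1400888 ]
t: 4.23
tcp_pos: [0.1564, -0.3305, 0.7031]
ee_rot: [3.034, 0.01, 0.438]
contact_force: [-0.2, -0.2, -0.1]
opening: -0.0003
gripper_force: 0.0
[-1.29034014  0.10522875  0.27445882  0.01473379  2.65392295 -0.14475744]
```

Pushing past reach does leave the commanded tool tilted, and the tilt carries over to the next call. I can use that: reach out past the limit at the right azimuth, high above the bench, to build up the 35° tilt. First I'll move to that azimuth.

```bash
cat > w.py <<'E'
# usage: w.py x y z  -> slide needed ; also status
from h import *; import sys
s=sensors.state(); M=R.from_euler("xyz",s["ee_rot"]).as_matrix(); q=np.load("q.npy")
print("t",round(s["t"],2),"tcp",np.round(s["tcp_pos"],4),"z",np.round(M[:,2],3),"x",np.round(M[:,0],3),"J",np.round(s["joint_pos"],2),"F",np.round(s["contact_force"],1))
print("tcp unit",np.round(T([0,0,-q[2]],np.array(s["tcp_pos"])-[q[0],q[1],0]),4))
p=np.array(s["tcp_pos"])
for a in sys.argv[1:]:
    v=np.array([float(k) for k in a.strip("u").split(",")])
    if a[0]=="u": v=T(q,v)[0]
    print(a,"world",np.round(v,4),"slide",np.round(M.T@(v-p)/.8,4).tolist(),"mm",round(1000*np.linalg.norm(v-p)))
E
python3 w.py .35,-.28,.5 .35,.0,.5 .55,.24,.5
```

```text
t 4.23 tcp [ 0.1564 -0.3305  0.7031] z [ 0.036 -0.102 -0.994] x [ 0.906  0.424 -0.01 ] J [-1.29  0.11  0.27  0.01  2.65 -0.14] F [-0.2 -0.2 -0.1]
tcp unit [[-0.5367 -0.2689  0.7031]]
.35,-.28,.5 world [ 0.35 -0.28  0.5 ] slide [0.2485, 0.0182, 0.2548] mm 285
.35,.0,.5 world [0.35 0.   0.5 ] slide [0.3969, -0.2968, 0.2192] mm 434
.55,.24,.5 world [0.55 0.24 0.5 ] slide [0.7505, -0.4611, 0.1979] mm 722
```

```bash
python3 -m creep '[{"fingers":0,"slide":[0.25,0.02,0.25],"spin":0},{"fingers":0,"slide":[0.25,0.02,0.25],"spin":0},{"fingers":0,"slide":[0.25,0.02,0.25],"spin":0},{"fingers":0,"slide":[0.25,0.02,0.25],"spin":0},{"fingers":0,"slide":[0.25,0.02,0.25],"spin":0}]'; python3 w.py .55,.24,.5
```

```text
t: 4.65
tcp_pos: [0.301, -0.2934, 0.5544]
ee_rot: [3.036, 0.01, 0.438]
contact_force: [-0.2, -0.9, 1.0]
opening: 0.0
gripper_force: 0.0
t 4.65 tcp [ 0.301  -0.2934  0.5544] z [ 0.035 -0.1   -0.994] x [ 0.906  0.424 -0.01 ] J [-0.88 -0.09  0.89 -0.05  2.25  0.22] F [-0.2 -0.9  1. ]
tcp unit [[-0.3875 -0.265   0.5544]]
.55,.24,.5 world [0.55 0.24 0.5 ] slide [0.5653, -0.4757, 0.012] mm 591
```

```bash
python3 -m creep '[{"fingers":0,"slide":[0.565,-0.475,0.01],"spin":0.07},{"fingers":0,"slide":[0.565,-0.475,0.01],"spin":0.07},{"fingers":0,"slide":[0.565,-0.475,0.01],"spin":0.07},{"fingers":0,"slide":[0.565,-0.475,0.01],"spin":0.07},{"fingers":0,"slide":[0.565,-0.475,0.01],"spin":0.07}]'; python3 w.py .55,.24,.5 .71,.31,.5
```

```text
t: 5.07
tcp_pos: [0.3834, -0.1154, 0.5382]
ee_rot: [3.036, -0.012, 0.219]
contact_force: [0.9, 0.3, 0.2]
opening: -0.0002
gripper_force: 0.0
t 5.07 tcp [ 0.3834 -0.1154  0.5382] z [ 0.035 -0.1   -0.994] x [0.976 0.217 0.012] J [-0.37 -0.13  0.96 -0.1   2.24  0.92] F [0.9 0.3 0.2]
tcp unit [[-0.2674 -0.1098  0.5382]]
.55,.24,.5 world [0.55 0.24 0.5 ] slide [0.2991, -0.3916, 0.0101] mm 394
.71,.31,.5 world [0.71 0.31 0.5 ] slide [0.5133, -0.4337, 0.0083] mm 538
```

```bash
python3 -m creep '[{"fingers":0,"slide":[0.3,-0.39,0.01],"spin":0},{"fingers":0,"slide":[0.3,-0.39,0.01],"spin":0},{"fingers":0,"slide":[0.3,-0.39,0.01],"spin":0},{"fingers":0,"slide":[0.3,-0.39,0.01],"spin":0},{"fingers":0,"slide":[0.3,-0.39,0.01],"spin":0}]';python3 -m creep '[{"fingers":0,"slide":[0.15,-0.19,0],"spin":0},{"fingers":0,"slide":[0.15,-0.19,0],"spin":0},{"fingers":0,"slide":[0.15,-0.19,0],"spin":0},{"fingers":0,"slide":[0.15,-0.19,0],"spin":0},{"fingers":0,"slide":[0.15,-0.19,0],"spin":0}]'; python3 w.py 1.1,.48,.5
```

```text
t: 5.48
tcp_pos: [0.4721, 0.0728, 0.518]
ee_rot: [3.035, -0.012, 0.22]
contact_force: [0.2, -0.3, 0.4]
opening: -0.0001
gripper_force: 0.0
t: 5.9
tcp_pos: [0.5573, 0.248, 0.5009]
ee_rot: [3.035, -0.009, 0.223]
contact_force: [0.2, -1.2, 0.5]
opening: 0.0
gripper_force: 0.0
t 5.9 tcp [0.5573 0.248  0.5009] z [ 0.032 -0.102 -0.994] x [0.975 0.221 0.009] J [ 0.38  0.39  0.45 -0.14  2.3   1.64] F [ 0.2 -1.2  0.5]
tcp unit [[-0.0168  0.2056  0.5009]]
1.1,.48,.5 world [1.1  0.48 0.5 ] slide [0.7256, -0.1331, -0.0067] mm 590
```

```bash
for i in 1 2 3; do python3 -m creep '[{"fingers":0,"slide":[0.72,-0.13,0],"spin":0},{"fingers":0,"slide":[0.72,-0.13,0],"spin":0},{"fingers":0,"slide":[0.72,-0.13,0],"spin":0},{"fingers":0,"slide":[0.72,-0.13,0],"spin":0},{"fingers":0,"slide":[0.72,-0.13,0],"spin":0}]' >/dev/null; python3 w.py;done
```

```text
t 6.32 tcp [0.665  0.2846 0.4235] z [ 0.053 -0.095 -0.994] x [0.975 0.22  0.031] J [ 0.37  0.63  0.28 -0.13  2.22  1.64] F [-1.  -0.2  0.2]
tcp unit [[0.0964 0.2172 0.4235]]
t 6.73 tcp [0.732  0.3066 0.3422] z [ 0.08  -0.084 -0.993] x [0.973 0.222 0.06 ] J [ 0.37  0.74  0.28 -0.12  2.08  1.66] F [-0.2  1.  -1.4]
tcp unit [[0.1666 0.2237 0.3422]]
t 7.15 tcp [0.782  0.3227 0.2728] z [ 0.11  -0.072 -0.991] x [0.97  0.225 0.091] J [ 0.37  0.82  0.28 -0.12  1.96  1.66] F [ 0.4 -1.  -0. ]
tcp unit [[0.2189 0.2282 0.2728]]
```

```bash
for i in 1 2 3 4 5; do python3 -m creep '[{"fingers":0,"slide":[0.8,-0.14,-1],"spin":0}]' >/dev/null; done; python3 w.py; for i in 1 2 ; do python3 -m creep '[{"fingers":0,"slide":[0.8,-0.14,-1],"spin":0},{"fingers":0,"slide":[0.8,-0.14,-1],"spin":0},{"fingers":0,"slide":[0.8,-0.14,-1],"spin":0},{"fingers":0,"slide":[0.8,-0.14,-1],"spin":0},{"fingers":0,"slide":[0.8,-0.14,-1],"spin":0}]' >/dev/null; python3 w.py; done
```

```text
t 7.57 tcp [0.7593 0.3275 0.3753] z [ 0.228 -0.023 -0.973] x [0.949 0.23  0.216] J [ 0.38  0.7   0.27 -0.11  1.96  1.67] F [-0.1  0.8 -0.1]
tcp unit [[0.1979 0.2379 0.3753]]
t 7.98 tcp [0.7192 0.3206 0.4372] z [ 0.249 -0.014 -0.968] x [0.943 0.231 0.239] J [ 0.39  0.62  0.27 -0.12  2.02  1.67] F [-0.8  0.2  0.3]
tcp unit [[0.1573 0.2401 0.4372]]
t 8.4 tcp [0.6799 0.3127 0.4925] z [ 0.275 -0.003 -0.961] x [0.936 0.231 0.267] J [ 0.4   0.54  0.27 -0.13  2.06  1.67] F [-0.1  0.   0.5]
tcp unit [[0.1172 0.2413 0.4925]]
```

```bash
for k in 1 2; do for i in 1 2 3 4 5; do python3 -m creep '[{"fingers":0,"slide":[0.9,-0.2,-0.9],"spin":0}]' >/dev/null; done; python3 w.py; done
```

```text
t 8.82 tcp [0.6625 0.3213 0.553 ] z [ 0.385  0.047 -0.922] x [0.894 0.228 0.385] J [ 0.43  0.47  0.27 -0.13  2.01  1.68] F [-0.5  0.4 -0.7]
tcp unit [[0.1022 0.2535 0.553 ]]
t 9.23 tcp [0.6341 0.3243 0.6189] z [ 0.487  0.096 -0.868] x [0.84  0.22  0.496] J [ 0.45  0.39  0.27 -0.14  1.97  1.69] F [ 0.3  0.7 -0.2]
tcp unit [[0.0751 0.2628 0.6189]]
```

```bash
for i in 1 2 3 4; do python3 -m creep '[{"fingers":0,"slide":[0.9,-0.2,-0.9],"spin":0}]' >/dev/null; done; python3 w.py; python3 - <<'E'
from h import *
s=sensors.state(); q=np.load("q.npy"); M=R.from_euler("xyz",s["ee_rot"]).as_matrix(); Ru=R.from_euler("z",q[2]).as_matrix().T@M
print("tool in unit\n",Ru.round(3)); 
E
```

```text
t 9.57 tcp [0.6039 0.3231 0.6732] z [ 0.563  0.135 -0.815] x [0.788 0.208 0.579] J [ 0.47  0.32  0.27 -0.15  1.94  1.69] F [ 0.1 -0.3  0.5]
tcp unit [[0.0454 0.2683 0.6732]]
tool in unit
 [[ 0.815  0.025  0.579]
 [ 0.027 -1.     0.006]
 [ 0.579  0.011 -0.815]]
```

```bash
python3 w.py u-.14,-.076,.28
```

```text
t 9.57 tcp [0.6039 0.3231 0.6732] z [ 0.563  0.135 -0.815] x [0.788 0.208 0.579] J [ 0.47  0.32  0.27 -0.15  1.94  1.69] F [ 0.1 -0.3  0.5]
tcp unit [[0.0454 0.2683 0.6732]]
u-.14,-.076,.28 world [ 0.5   -0.054  0.28 ] slide [-0.4849, 0.419, 0.2641] mm 555
```

```bash
python3 -m creep '[{"fingers":0,"slide":[-0.485,0.42,0.264],"spin":0},{"fingers":0,"slide":[-0.485,0.42,0.264],"spin":0},{"fingers":0,"slide":[-0.485,0.42,0.264],"spin":0},{"fingers":0,"slide":[-0.485,0.42,0.264],"spin":0},{"fingers":0,"slide":[-0.485,0.42,0.264],"spin":0}]' >/dev/null; python3 w.py u-.14,-.076,.28;  python3 -m creep '[{"fingers":0,"slide":[-0.303,0.262,0.165],"spin":0},{"fingers":0,"slide":[-0.303,0.262,0.165],"spin":0},{"fingers":0,"slide":[-0.303,0.262,0.165],"spin":0},{"fingers":0,"slide":[-0.303,0.262,0.165],"spin":0},{"fingers":0,"slide":[-0.303,0.262,0.165],"spin":0}]' >/dev/null; python3 w.py u-.14,-.076,.28
```

```text
t 9.98 tcp [0.568  0.1921 0.537 ] z [ 0.563  0.134 -0.816] x [0.789 0.209 0.578] J [ 0.23 -0.13  1.09  0.    1.56  1.55] F [-0.4 -0.7  1.5]
tcp unit [[-0.0188  0.1486  0.537 ]]
u-.14,-.076,.28 world [ 0.5   -0.054  0.28 ] slide [-0.317, 0.2731, 0.1729] mm 362
t 10.4 tcp [0.5289 0.0502 0.3897] z [ 0.563  0.134 -0.816] x [0.788 0.209 0.578] J [-0.14 -0.37  1.58  0.22  1.36  1.19] F [-0.4 -0.6 -0.1]
tcp unit [[-0.0886  0.0191  0.3897]]
u-.14,-.076,.28 world [ 0.5   -0.054  0.28 ] slide [-0.135, 0.1155, 0.0742] mm 154
```

```bash
python3 -m creep '[{"fingers":0,"slide":[-0.135,0.115,0.074],"spin":0},{"fingers":0,"slide":[-0.135,0.115,0.074],"spin":0},{"fingers":0,"slide":[-0.135,0.115,0.074],"spin":0},{"fingers":0,"slide":[-0.135,0.115,0.074],"spin":0},{"fingers":0,"slide":[-0.135,0.115,0.074],"spin":0}]' >/dev/null; python3 w.py u-.063,-.076,.16; python3 - <<'E'
from h import *
c=capture("wrist"); cv2.imwrite("pics/w2.png",c["frame"][:,:,::-1])
q=np.load("q.npy"); h=cv2.cvtColor(c["frame"],cv2.COLOR_RGB2HSV); m=cv2.inRange(h,(22,150,80),(36,255,255))
n,l,st,ce=cv2.connectedComponentsWithStats(m); i=1+st[1:,4].argmax() if n>1 else 0; print(st[i],ce[i])
print("pred btn",proj(c,[.6311,-.0242,.0784]),"bar",proj(c,[.6418,-.021,.166]),"grip pred",proj(c,T(q,[.0326,.085,.144])))
for k in("lever_grip","test_top","hoop_mid"):print(k,[(np.round(d["position"],1),round(d["score"],2)) for d in spotter.boxes_of(k,c)[:2]])
E
```

```text
t 10.82 tcp [ 0.4975 -0.0552  0.2737] z [ 0.553  0.132 -0.822] x [0.797 0.203 0.569] J [-0.47 -0.42  1.83  0.4   1.26  0.82] F [-0.5  0.2 -0.9]
tcp unit [[-0.1427 -0.0767  0.2737]]
u-.063,-.076,.16 world [ 0.5751 -0.0368  0.16  ] slide [0.001, 0.0001, 0.1736] mm 139
[321 175   9   5  17] [325.11764706 177.47058824]
pred btn [[320.96216427 186.79144094]] bar [[321.58253698 128.51663322]] grip pred [[130.90677989 109.7948078 ]]
lever_grip [(array([143.1, 121.6]), 0.7)]
test_top []
hoop_mid [(array([247.7, 167.4]), 0.92)]
```

View pics/w2.png

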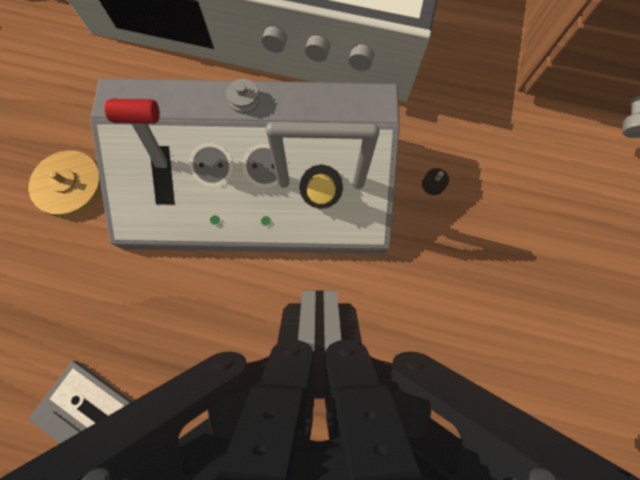

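The wrist view shows the button at (321,188) and the handle at (132,110). Both match the predicted positions, so I'll approach along the panel normal.

```bash
python3 -m creep '[{"fingers":0,"slide":[0,0,0.05],"spin":0},{"fingers":0,"slide":[0,0,0.1],"spin":0},{"fingers":0,"slide":[0,0,0.15],"spin":0},{"fingers":0,"slide":[0,0,0.2],"spin":0},{"fingers":0,"slide":[0,0,0.22],"spin":0}]' >/dev/null; python3 -m creep '[{"fingers":0,"slide":[0,0,0.03],"spin":0},{"fingers":0,"slide":[0,0,0.05],"spin":0},{"fingers":0,"slide":[0,0,0.05],"spin":0}]'; python3 w.py u-.0056,-.076,.0784
```

```text
t: 11.68
tcp_pos: [0.6227, -0.021, 0.1024]
ee_rot: [3.13, -0.612, 0.261]
contact_force: [-0.5, -0.1, -0.4]
opening: -0.0001
gripper_force: 0.0
t 11.68 tcp [ 0.6227 -0.021   0.1024] z [ 0.558  0.137 -0.818] x [0.791 0.211 0.575] J [-0.27 -0.02  1.87  0.41  0.79  0.82] F [-0.5 -0.1 -0.4]
tcp unit [[-0.013  -0.0712  0.1024]]
u-.0056,-.076,.0784 world [ 0.631  -0.024   0.0784] slide [-0.0098, 0.0059, 0.0299] mm 26
```

```bash
python3 -m creep '[{"fingers":0,"slide":[-0.01,0.006,0],"spin":0},{"fingers":0,"slide":[-0.01,0.006,0.01],"spin":0},{"fingers":0,"slide":[-0.01,0.006,0.02],"spin":0},{"fingers":0,"slide":[-0.01,0.006,0.02],"spin":0}]'; python3 w.py; python3 - <<'E'
from h import *
c=capture("wrist"); f=c["frame"][:,:,::-1]; cv2.imwrite("pics/w3.png",f)
E
```

```text
t: 12.02
tcp_pos: [0.6264, -0.0271, 0.0867]
ee_rot: [3.128, -0.615, 0.259]
contact_force: [-0.2, -0.7, -0.9]
opening: 0.0002
gripper_force: 0.0
t 12.02 tcp [ 0.6264 -0.0271  0.0867] z [ 0.561  0.135 -0.817] x [0.79  0.209 0.577] J [-0.28  0.    1.88  0.43  0.76  0.79] F [-0.2 -0.7 -0.9]
tcp unit [[-0.0108 -0.078   0.0867]]
```

View pics/w3.png

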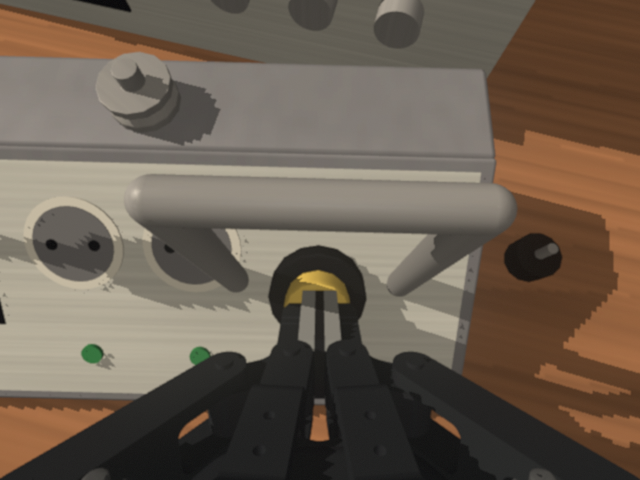

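The finger tips sit over the yellow button at (319,285), clear of the hoop. I'll press in steps.

```bash
python3 -m creep '[{"fingers":0,"slide":[0,0,0.005],"spin":0},{"fingers":0,"slide":[0,0,0.01],"spin":0},{"fingers":0,"slide":[0,0,0.01],"spin":0}]'; python3 -m creep '[{"fingers":0,"slide":[0,0,0.004],"spin":0},{"fingers":0,"slide":[0,0,0.004],"spin":0}]'; python3 w.py
```

```text
t: 12.32
tcp_pos: [0.6312, -0.0266, 0.0811]
ee_rot: [3.127, -0.617, 0.258]
contact_force: [-2.0, 2.0, 3.2]
opening: -0.0002
gripper_force: 1.8
t: 12.48
tcp_pos: [0.6328, -0.0263, 0.0788]
ee_rot: [3.127, -0.616, 0.258]
contact_force: [-2.3, 1.4, 4.6]
opening: 0.0005
gripper_force: 2.6
t 12.48 tcp [ 0.6328 -0.0263  0.0788] z [ 0.563  0.134 -0.816] x [0.789 0.209 0.578] J [-0.28  0.03  1.88  0.44  0.73  0.79] F [-2.3  1.4  4.6]
tcp unit [[-0.0044 -0.0787  0.0788]]
```

```bash
python3 -m creep '[{"fingers":0,"slide":[0,0,0.002],"spin":0},{"fingers":0,"slide":[0,0,0.002],"spin":0},{"fingers":0,"slide":[0,0,0.002],"spin":0},{"fingers":0,"slide":[0,0,0.002],"spin":0},{"fingers":0,"slide":[0,0,0.002],"spin":0}]'; python3 - <<'E'
from h import *
cs=[capture("scene"),capture("top")]; q=np.load("q.npy")
for c in cs:
    h=cv2.cvtColor(c["frame"],cv2.COLOR_RGB2HSV); m=cv2.inRange(h,(0,170,90),(6,255,255))|cv2.inRange(h,(175,170,90),(180,255,255))
    n,l,st,ce=cv2.connectedComponentsWithStats(m); print([(ce[i].round(),st[i,4]) for i in range(1,n) if st[i,4]>15])
    for a in (0,1.69):
        b=a-.21; print(a,proj(c,T(q,[.016-.08*np.sin(b),.085,.066+.08*np.cos(b)])).round())
E
```

```text
t: 12.9
tcp_pos: [0.633, -0.0262, 0.0786]
ee_rot: [3.127, -0.616, 0.259]
contact_force: [-13.5, -1.0, 15.5]
opening: 0.0002
gripper_force: 9.9
[(array([388., 309.]), np.int32(195))]
0 [[376. 335.]]
1.69 [[388. 309.]]
[(array([244., 243.]), np.int32(99)), (array([347., 303.]), np.int32(178))]
0 [[232. 201.]]
1.69 [[243. 243.]]
```

The lever has dropped: the handle is at (388,309) in the scene view, exactly the predicted dropped position. I'll back off.

```bash
python3 -m creep '[{"fingers":0,"slide":[0,0,-0.02],"spin":0},{"fingers":0,"slide":[0,0,-0.06],"spin":0},{"fingers":0,"slide":[0,0,-0.11],"spin":0},{"fingers":0,"slide":[0,0,-0.16],"spin":0},{"fingers":0,"slide":[0,0,-0.16],"spin":0}]'; python3 w.py u-.13,.085,.167
```

```text
t: 13.42
tcp_pos: [0.5626, -0.0452, 0.19]
ee_rot: [3.117, -0.626, 0.262]
contact_force: [1.8, -1.2, -0.0]
opening: -0.0001
gripper_force: 0.0
t 13.42 tcp [ 0.5626 -0.0452  0.19  ] z [ 0.572  0.128 -0.81 ] x [0.782 0.21  0.586] J [-0.37 -0.25  1.89  0.4   1.    0.81] F [ 1.8 -1.2 -0. ]
tcp unit [[-0.077  -0.0814  0.19  ]]
u-.13,.085,.167 world [0.4738 0.1052 0.167 ] slide [-0.0642, -0.21, -0.0161] mm 176
```

```bash
python3 -m creep '[{"fingers":0.5,"slide":[-0.064,-0.21,-0.016],"spin":0},{"fingers":0.8,"slide":[-0.064,-0.21,-0.016],"spin":0},{"fingers":0.8,"slide":[-0.064,-0.21,-0.016],"spin":0},{"fingers":0.8,"slide":[-0.064,-0.21,-0.016],"spin":0},{"fingers":0.8,"slide":[-0.064,-0.21,-0.016],"spin":0}]'>/dev/null; python3 -m creep '[{"fingers":0.8,"slide":[0,0,0],"spin":0},{"fingers":0.8,"slide":[0,0,0],"spin":0},{"fingers":0.8,"slide":[0,0,0],"spin":0}]'; python3 w.py u-.051,.085,.0555; python3 - <<'E'
from h import *
q=np.load("q.npy"); c=capture("wrist")
cs=[capture("scene"),capture("top"),c]; px=[]
for k in cs:
    h=cv2.cvtColor(k["frame"],cv2.COLOR_RGB2HSV); m=cv2.inRange(h,(0,170,80),(6,255,255))|cv2.inRange(h,(175,170,80),(180,255,255))
    n,l,st,ce=cv2.connectedComponentsWithStats(m); print([(ce[i].round(1),st[i,4]) for i in range(1,n) if st[i,4]>15])
print(proj(c,T(q,[-.0637,.085,.0735])))
cv2.imwrite("pics/w4.png",c["frame"][:,:,::-1])
E
```

```text
t: 14.08
tcp_pos: [0.4726, 0.1064, 0.1602]
ee_rot: [3.127, -0.615, 0.258]
contact_force: [-0.0, -0.2, 0.6]
opening: 0.0682
gripper_force: 0.0
t 14.08 tcp [0.4726 0.1064 0.1602] z [ 0.562  0.133 -0.817] x [0.79  0.208 0.577] J [ 0.02 -0.47  2.09  0.15  0.92  1.29] F [-0.  -0.2  0.6]
tcp unit [[-0.1309  0.0864  0.1602]]
u-.051,.085,.0555 world [0.5508 0.1228 0.0555] slide [0.006, 0.0027, 0.1645] mm 132
[(array([314.9, 219.2]), np.int32(370)), (array([388.2, 308.5]), np.int32(196))]
[(array([243.8, 243.2]), np.int32(100)), (array([345.8, 302.1]), np.int32(276))]
[(array([325.4, 223. ]), np.int32(1576))]
[[323.42085893 221.85352428]]
```

View pics/w4.png

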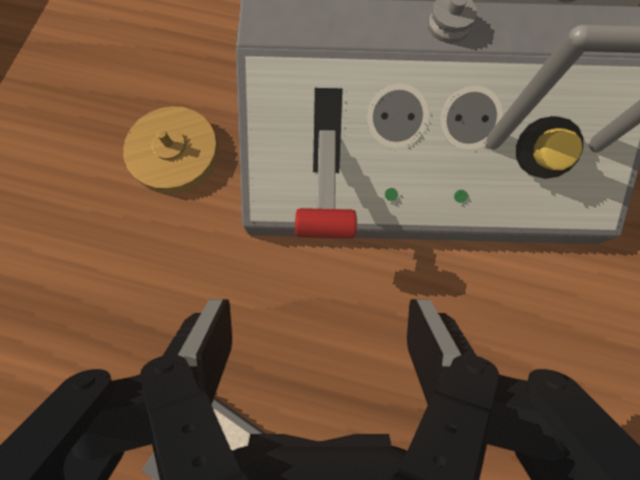

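The handle sits at (325,223), centred ahead of the open fingers, and the yellow button is out again. I'll advance and grip the handle by its ends.

```bash
python3 -m creep '[{"fingers":0.8,"slide":[0.006,0.004,0.045],"spin":0},{"fingers":0.8,"slide":[0.006,0.004,0.09],"spin":0},{"fingers":0.8,"slide":[0.006,0.004,0.13],"spin":0},{"fingers":0.8,"slide":[0.006,0.004,0.165],"spin":0},{"fingers":0.8,"slide":[0.006,0.004,0.165],"spin":0}]' 20; python3 -m creep '[{"fingers":0.8,"slide":[0,0,0],"spin":0}]'>/dev/null;python3 w.py u-.051,.085,.0555
```

```text
t: 14.65
tcp_pos: [0.5491, 0.1213, 0.0473]
ee_rot: [3.131, -0.602, 0.254]
contact_force: [-1.1, -0.6, -0.0]
opening: 0.0683
gripper_force: 0.0
t 14.73 tcp [0.55   0.1216 0.0521] z [ 0.557  0.133 -0.82 ] x [0.794 0.207 0.572] J [ 0.06 -0.12  2.07  0.18  0.59  1.26] F [-0.1  0.2  0.5]
tcp unit [[-0.0521  0.084   0.0521]]
u-.051,.085,.0555 world [0.5508 0.1228 0.0555] slide [0.0036, -0.0012, -0.0027] mm 4
```

```bash
python3 -m creep '[{"fingers":0.35,"slide":[0.003,0,-0.002],"spin":0},{"fingers":0.35,"slide":[0.003,0,-0.002],"spin":0},{"fingers":0.35,"slide":[0.003,0,-0.002],"spin":0},{"fingers":0.35,"slide":[0.003,0,-0.002],"spin":0},{"fingers":0.35,"slide":[0.003,0,-0.002],"spin":0}]' 20; python3 -m creep '[{"fingers":0.35,"slide":[0,0,0],"spin":0},{"fingers":0.35,"slide":[0,0,0],"spin":0},{"fingers":0.35,"slide":[0,0,0],"spin":0}]'; python3 - <<'E'
from h import *
s=sensors.state(); q=np.load("q.npy"); M=R.from_euler("xyz",s["ee_rot"]).as_matrix(); Rz=R.from_euler("z",q[2]).as_matrix()
f=lambda a: np.array([.016-.08*np.sin(a-.21),.085,.066+.08*np.cos(a-.21)])
for a in np.arange(1.69,-.01,-.169): print(round(a,2),((M.T@Rz@(f(a)-f(1.69)))/.8).round(3).tolist())
E
```

```text
t: 15.15
tcp_pos: [0.5532, 0.1216, 0.0612]
ee_rot: [3.124, -0.621, 0.259]
contact_force: [-0.2, -5.1, 1.7]
opening: 0.04
gripper_force: 21.1
t: 15.4
tcp_pos: [0.5532, 0.1216, 0.0612]
ee_rot: [3.124, -0.621, 0.259]
contact_force: [-0.9, -5.4, 1.5]
opening: 0.0398
gripper_force: 21.0
1.69 [0.0, 0.0, 0.0]
1.52 [0.012, 0.0, -0.012]
1.35 [0.026, 0.001, -0.021]
1.18 [0.041, 0.001, -0.029]
1.01 [0.058, 0.002, -0.033]
0.84 [0.074, 0.002, -0.035]
0.68 [0.091, 0.002, -0.033]
0.51 [0.108, 0.003, -0.029]
0.34 [0.123, 0.003, -0.023]
0.17 [0.137, 0.004, -0.014]
-0.0 [0.15, 0.004, -0.002]
```

The handle is gripped at 40 mm opening with 21 N. Now I'll follow the arc.

```bash
python3 -m creep '[{"fingers":0.35,"slide":[0.012,0,-0.012],"spin":0},{"fingers":0.35,"slide":[0.026,0,-0.021],"spin":0},{"fingers":0.35,"slide":[0.041,0,-0.029],"spin":0},{"fingers":0.35,"slide":[0.058,0,-0.033],"spin":0},{"fingers":0.35,"slide":[0.074,0,-0.035],"spin":0}]'; python3 -m creep '[{"fingers":0.35,"slide":[0.017,0,0.002],"spin":0},{"fingers":0.35,"slide":[0.034,0,0.006],"spin":0},{"fingers":0.35,"slide":[0.049,0,0.012],"spin":0},{"fingers":0.35,"slide":[0.063,0,0.021],"spin":0},{"fingers":0.35,"slide":[0.074,0,0.031],"spin":0}]';python3 -m creep '[{"fingers":0.35,"slide":[0,0,0],"spin":0},{"fingers":0.35,"slide":[0,0,0],"spin":0}]'; python3 - <<'E'
from h import *
q=np.load("q.npy")
for k in [capture("scene"),capture("top")]:
    h=cv2.cvtColor(k["frame"],cv2.COLOR_RGB2HSV); m=cv2.inRange(h,(0,170,80),(6,255,255))|cv2.inRange(h,(175,170,80),(180,255,255))
    n,l,st,ce=cv2.connectedComponentsWithStats(m); print([(ce[i].round(1),st[i,4]) for i in range(1,n) if st[i,4]>10])
    for a in (0,.3): print(a,proj(k,T(q,[.016-.08*np.sin(a-.21),.085,.066+.08*np.cos(a-.21)])).round(1))
E
python3 w.py
```

```text
t: 15.82
tcp_pos: [0.5831, 0.1287, 0.1171]
ee_rot: [3.121, -0.617, 0.26]
contact_force: [3.2, -10.0, -3.7]
opening: 0.0394
gripper_force: 20.7
t: 16.23
tcp_pos: [0.646, 0.1434, 0.1332]
ee_rot: [3.118, -0.621, 0.261]
contact_force: [1.1, -11.6, 1.4]
opening: 0.0397
gripper_force: 20.1
t: 16.4
tcp_pos: [0.6462, 0.1434, 0.1331]
ee_rot: [3.118, -0.622, 0.261]
contact_force: [2.1, -11.6, 1.1]
opening: 0.0392
gripper_force: 20.7
[(array([314.9, 219.3]), np.int32(367)), (array([377.7, 329.4]), np.int32(255))]
0 [[376.3 335.3]]
0.3 [[380.4 323.2]]
[(array([345.8, 301.9]), np.int32(282))]
0 [[231.5 200.5]]
0.3 [[233.3 209.8]]
t 16.5 tcp [0.6458 0.1433 0.1332] z [ 0.569  0.128 -0.812] x [0.785 0.209 0.583] J [0.1  0.   1.78 0.11 0.74 1.36] F [  2.5 -12.4   2.2]
tcp unit [[0.0462 0.0837 0.1332]]
```

```bash
python3 -m creep '[{"fingers":0.35,"slide":[0.002,0,0.003],"spin":0},{"fingers":0.35,"slide":[0.002,0,0.003],"spin":0},{"fingers":0.35,"slide":[0.002,0,0.003],"spin":0}]';  python3 -m creep '[{"fingers":0.8,"slide":[0,0,0],"spin":0},{"fingers":0.8,"slide":[0,0,0],"spin":0},{"fingers":0.8,"slide":[0,0,0],"spin":0},{"fingers":0.8,"slide":[0,0,0],"spin":0},{"fingers":0.8,"slide":[0,0,0],"spin":0}]'; python3 w.py
```

```text
t: 16.75
tcp_pos: [0.6485, 0.1439, 0.1327]
ee_rot: [3.118, -0.623, 0.261]
contact_force: [2.1, -12.5, 3.1]
opening: 0.0397
gripper_force: 20.9
t: 17.17
tcp_pos: [0.6457, 0.1483, 0.1278]
ee_rot: [3.128, -0.615, 0.259]
contact_force: [-0.7, 0.2, 0.4]
opening: 0.0684
gripper_force: 0.0
t 17.17 tcp [0.6457 0.1483 0.1278] z [ 0.561  0.134 -0.817] x [0.79  0.209 0.577] J [0.1  0.01 1.78 0.11 0.74 1.36] F [-0.7  0.2  0.4]
tcp unit [[0.0472 0.0886 0.1278]]
```

```bash
python3 -m creep '[{"fingers":0.8,"slide":[0,0,-0.03],"spin":0},{"fingers":0.8,"slide":[0,0,-0.07],"spin":0},{"fingers":0.8,"slide":[0,0,-0.12],"spin":0},{"fingers":0.8,"slide":[0,0,-0.17],"spin":0},{"fingers":0.8,"slide":[0,0,-0.22],"spin":0}]'; python3 -m creep '[{"fingers":0.8,"slide":[-0.1,0,-0.03],"spin":0},{"fingers":0.8,"slide":[-0.1,0,-0.03],"spin":0},{"fingers":0.8,"slide":[-0.1,0,-0.03],"spin":0},{"fingers":0.8,"slide":[-0.1,0,-0.03],"spin":0},{"fingers":0.8,"slide":[-0.1,0,-0.03],"spin":0}]'; python3 - <<'E'
from h import *
q=np.load("q.npy")
for nm in("scene","wrist"):
    k=capture(nm); h=cv2.cvtColor(k["frame"],cv2.COLOR_RGB2HSV); m=cv2.inRange(h,(0,170,80),(6,255,255))|cv2.inRange(h,(175,170,80),(180,255,255))
    n,l,st,ce=cv2.connectedComponentsWithStats(m); print([(ce[i].round(1),st[i,4]) for i in range(1,n) if st[i,4]>10])
    for a in (0,.3): print(a,proj(k,T(q,[.016-.08*np.sin(a-.21),.085,.066+.08*np.cos(a-.21)])).round(1))
    cv2.imwrite(f"pics/{nm}9.png",k["frame"][:,:,::-1])
E
```

```text
t: 17.58
tcp_pos: [0.5457, 0.1245, 0.272]
ee_rot: [3.128, -0.614, 0.259]
contact_force: [1.3, -0.1, 0.6]
opening: 0.0688
gripper_force: 0.0
t: 18.0
tcp_pos: [0.4709, 0.1046, 0.2455]
ee_rot: [3.127, -0.617, 0.258]
contact_force: [0.4, 0.1, 0.6]
opening: 0.0686
gripper_force: 0.0
[(array([314.9, 219.2]), np.int32(372)), (array([376. , 335.3]), np.int32(245))]
0 [[376.3 335.3]]
0.3 [[380.4 323.2]]
[(array([325.4, 107.1]), np.int32(1036))]
0 [[324.1 108.1]]
0.3 [[323.4 134.5]]
```

View pics/scene9.png

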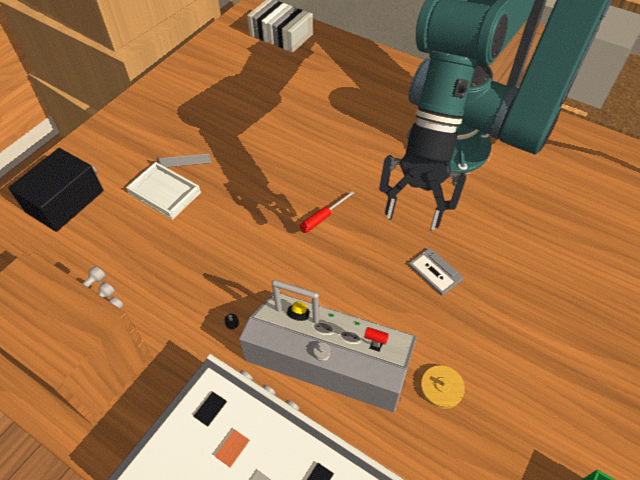

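The lever is up at (376,335), matching angle 0. The button is out at (299,309), and the parts and gate haven't moved. The robot is touching nothing, so I'm handing the job in.

```bash
python3 -c "
from station import ticket
print(ticket.sign_off())"
```

```text
the job is handed in; nothing more can be done
None
```

The trip test is done and handed in at about 18 s: the button tripped the lever and came back out, the lever is back up and stays there on its own, and the loose parts and gate look unmoved in the last camera view.

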